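# Sort salvaged parts into their sample trays

### The job

Sort the five parts salvaged from the scrapped electronics - two heat sinks, two transformers and one large capacitor - from the bench into the three grey trays: each part goes into the tray that already holds a sample of its own kind, set down gently (not dropped) beside the sample, upright and resting flat on the tray's floor. Leave the loudspeaker where it lies.

Things in the scene. Friction and masses are not known exactly. Their poses are not given: they have to be found in the camera images.
- heatsink_a: heat sink of bare aluminium standing upright on the bench: a block of vertical fins, 40 (its x) x 44 (its y) x 45 mm tall, seen from above as a comb of six thin fins along its y joined by a central web along its x. Grip it across the fin ends (44 mm, along y) or the two outer fins (40 mm, along x). About 0.13 kg. Origin: centre of the underside, z up. There are two alike, a and b
- heatsink_b: heat sink of bare aluminium standing upright on the bench: a block of vertical fins, 40 (its x) x 44 (its y) x 45 mm tall, seen from above as a comb of six thin fins along its y joined by a central web along its x. Grip it across the fin ends (44 mm, along y) or the two outer fins (40 mm, along x). About 0.13 kg. Origin: centre of the underside, z up. There are two alike, a and b
- transformer_a: mains transformer standing upright on the bench: a dark steel laminated core 22 (its x) x 48 (its y) x 42 mm tall, with a copper winding through it that bulges out to 40 mm along x (30 mm along y, from 7 to 35 mm above the underside). Grip it across the core's ends (48 mm, along y) or the winding (40 mm, along x). About 0.3 kg. Origin: centre of the underside, z up. There are two alike, a and b
- transformer_b: mains transformer standing upright on the bench: a dark steel laminated core 22 (its x) x 48 (its y) x 42 mm tall, with a copper winding through it that bulges out to 40 mm along x (30 mm along y, from 7 to 35 mm above the underside). Grip it across the core's ends (48 mm, along y) or the winding (40 mm, along x). About 0.3 kg. Origin: centre of the underside, z up. There are two alike, a and b
- capacitor: large electrolytic capacitor standing on end: a black cylinder 35 mm in diameter, 55 mm tall, with a bare aluminium top marked by a cross. About 0.07 kg. Origin: centre of the underside, z up along the cylinder
- tray_heatsink: grey tray fixed to the bench, 188 (its x) x 98 mm (its y), rim 12 mm high, walls and floor 4 mm; all three look alike but for the sample fixed in the middle. This one's sample is a heat sink (40 x 44 mm, top 49 mm above the bench). Either side of it along x is a free bay 70 x 90 mm, centred 55 mm from the tray's centre. Origin: centre of the underside, at bench height
- tray_transformer: grey tray fixed to the bench, 188 (its x) x 98 mm (its y), rim 12 mm high, walls and floor 4 mm; all three look alike but for the sample fixed in the middle. This one's sample is a transformer (40 x 48 mm, top 46 mm above the bench). Either side of it along x is a free bay 70 x 90 mm, centred 55 mm from the tray's centre. Origin: centre of the underside, at bench height
- tray_capacitor: grey tray fixed to the bench, 188 (its x) x 98 mm (its y), rim 12 mm high, walls and floor 4 mm; all three look alike but for the sample fixed in the middle. This one's sample is a capacitor (35 x 35 mm, top 59 mm above the bench). Either side of it along x is a free bay 72.5 x 90 mm, centred 53.75 mm from the tray's centre. Origin: centre of the underside, at bench height
- speaker: small round loudspeaker lying among the parts with its paper cone up, 48 mm in diameter, 28 mm tall, not to be sorted: it stays where it is. Origin: centre of the underside
There are look-alikes about, which are no part of the job. What is shaped like the heatsink_a but green or red is not meant. What is shaped like the heatsink_b but red is not meant.

How it is judged:
By the outcome, as a careful person would: the job done as asked, in the order asked, and still so for the second after the job is handed in, with the robot touching nothing.
It also fails if it takes over 120 s, if anything falls off the work surface, if the arm or the gripper's body presses on something with over 40 N, if the wrist force passes 120 N, or if a joint passes its speed limit or range.

### The arm

A 6-joint arm with a two-finger parallel gripper is mounted at the origin on the work surface. World frame = base frame: x ahead of the robot, y to its left, z up, the work surface at z = 0. Lengths are in mm, angles in rad, forces in N, time in s.
With the tool pointing down it reaches from about 400 to 925 mm from the base axis. Payload 12.5 kg.
Tool frame: the origin (TCP) lies midway between the tips of the shut fingers; the grasp point (between the pads) lies 19 mm behind it (env.pinch_z is the z of the grasp point in the tool frame, in mm); z points along the fingers, y is the line along which they close (so a half turn about z gives the same grasp; the last joint's range is limited). The gripper opens to 95 mm and grips with 3 to 60 N. Pads are 20 mm wide; open, the fingers measure 119 mm over their backs; the gripper's body (75 mm by 180 mm) begins 59 mm behind the grasp point.
Start: joints at [1.024, 0.491, 1.559, -0, 1.092, -0.106], TCP at [266.651, 565.282, 214.661] pointing down, gripper open.
Joint ranges: [-3.1, 3.1], [-0.84, 2.19], [0.05, 2.79], [-1.13, 4.28], [0.06, 2.93], [-2.69, 2.69]. Speed limits (rad/s): [2.22, 2.22, 2.79, 3.14, 3.14, 3.14].

### API

Orientations are given as [roll, pitch, yaw] about the fixed x, y, z axes, in that order (R = Rz(yaw) Ry(pitch) Rx(roll)).
In Python, from cell import env, eyes gives the robot as it stands.
- The arm moves only by the shell command python3 -m inch 'ROWS'. ROWS is JSON, a list of rows, each a list of 3 entries, a list of its own where there are three numbers: the shift along the tool's x, y, z in units of 60 mm (1.0 is 60 mm), then the turn about the tool's z in units of 5 degrees (1.0 is 5 degrees), then the closure, from -1 (fully open) to 1 (shut). In form: [[[tx, ty, tz], turn, claw], ...]. A call has exactly 10 rows; each row shifts and turns the commanded pose from where the row before left it, along the tool's axes as they then stand; what a row does not reach is not made up. A row lasts 1/8 s, in which the tool goes at most 62.5 mm and 10.7 degrees, less where a joint would pass 70% of its speed; a pose out of reach is approached as far as the arm can. A call is refused whole if a number of a shift passes 1 or a number of a turn 1, either way. A call with a gripper value outside its range is refused whole. The fingers move at their own pace and stop on an object; the grip force is fixed at half the most. Time passes only in rows, so rows that do not move let the fingers close, or fill a call up. It gives the time, the measured TCP pose, the force, the opening and the grip force at its end, in the units of the state.
- env.state(): the state, without advancing time (a new reading comes with each control period).
- eyes.read_camera(name): name is "side" or "top"; returns a dict with "pixels" (400x640x3 uint8, red, green, blue), "fx", "fy", "cx", "cy" (pixels), "distortion" ([k1, k2, p1, p2, k3] as OpenCV has them; the pictures are not rectified), "extrinsics" (4x4, takes a point from world to camera coordinates). Camera axes: x right, y down, z forward; pixel columns grow to the right and rows downward; lengths in mm; the calibration is good to about 2 mm. A picture is of the moment at which its call begins. There is no depth.
- env.job_done(): hands the job in; it is judged then, once.
Trained networks look in a picture, given as the dict that the camera call returned (one of the last four; its "shot" number tells which), for a name from the list of things; names that differ only in an ending like _2 or _b are one class to them, and where a whole thing is asked for, a point or a joint stands for the part that bears it (a point fixed in the world has none). Each returns a list of dicts, best first, with "score" (0 to 1); they miss things now and then, are a little off and sometimes report something else, mostly with a low value. They report only what shows in the picture. A call takes as long as a camera call. They do not tell look-alikes from the thing itself.
- eyes.boxes_of(name, picture): "centre" ([row, column] in pixels, amid what is visible of it).
- eyes.cut_out(name, picture): "mask" (400x640 bool, what is visible of it) and "centre" ([row, column] in pixels, amid what is visible of it).
- eyes.spot_point(name, picture): "centre" ([row, column] in pixels: a listed point, or the origin of a listed thing).
The state is a dict: "t": time; "joints": joint angles; "qvel": joint speeds; "tau": joint torques, N m; "eef_pos": TCP position; "tcp_rot": TCP orientation; "ft_force": force on the tool from outside, world axes, zero at the start; "moment": the same for the moment, N m; "opening": opening from 0.0 (shut) to 1.0 (fully open); "grip_force": force on a finger pad.
Only numpy, scipy, OpenCV 4.12 (cv2) and the standard library are available. Lean on these libraries where they do the work, as an engineer would, in place of code of your own. Each camera call takes 0.05 s, during which the arm holds its last target. There are 200 camera calls.

## Working session

There is one attempt and no reset: what is moved stays moved. The work goes in short steps, Python scripts to look and compute and a shell command to move; the robot and the scene stay as the last step left them, time stands still between calls to the robot, and variables do not carry over. Pictures are saved under pics/ and viewed, at most 14 in all, crops included, and the job is handed in when it is done.

```bash
mkdir -p pics; ls
cat > h.py <<'E'
import numpy as np, cv2
from cell import env, eyes
def K(p): return np.array([[p['fx'],0,p['cx']],[0,p['fy'],p['cy']],[0,0,1]],float)
def w(p,rc,z):
    "pixel [row,col] -> world xy at height z"
    n=cv2.undistortPoints(np.array([[[rc[1],rc[0]]]],float),K(p),np.array(p['distortion'],float))[0,0]
    E=np.array(p['extrinsics'],float); R=E[:3,:3]; c=-R.T@E[:3,3]; d=R.T@np.array([n[0],n[1],1])
    return (c+d*(z-c[2])/d[2])
def px(p,P):
    E=np.array(p['extrinsics'],float)
    o,_=cv2.projectPoints(np.array(P,float).reshape(-1,1,3),cv2.Rodrigues(E[:3,:3])[0],E[:3,3],K(p),np.array(p['distortion'],float))
    return o.reshape(-1,2)
def save(p,n,crop=None,s=1):
    im=p['pixels'][...,::-1]
    if crop: r0,r1,c0,c1=crop; im=im[r0:r1,c0:c1]
    cv2.imwrite('pics/'+n,cv2.resize(im,None,fx=s,fy=s,interpolation=cv2.INTER_CUBIC))
E
python3 - <<'E'
from h import *
for n in ['top','side']:
    p=eyes.read_camera(n); save(p,n+'0.png',s=1.25)
    E=np.array(p['extrinsics']); print(n,-E[:3,:3].T@E[:3,3])
    for k,z in [('heatsink_a',0),('transformer_a',0),('capacitor',0),('tray_heatsink',0),('tray_transformer',0),('tray_capacitor',0),('speaker',0)]:
        for d in eyes.spot_point(k,p): print(k,np.round(d['centre']),round(d['score'],2),np.round(w(p,d['centre'],z)[:2]))
print(env.state()['tcp_rot'],env.pinch_z)
E
```

```text
pics
top [380.01716446  12.07081307 767.51019661]
heatsink_a [192. 423.] 0.93 [ 499. -235.]
heatsink_a [257. 257.] 0.75 [354. 118.]
heatsink_a [189. 241.] 0.69 [496. 157.]
heatsink_a [235. 400.] 0.63 [ 406. -184.]
heatsink_a [219. 285.] 0.52 [434.  61.]
heatsink_a [131. 202.] 0.27 [623. 249.]
transformer_a [211. 348.] 0.93 [454. -72.]
transformer_a [226. 219.] 0.74 [416. 201.]
capacitor [243. 459.] 0.74 [ 391. -310.]
capacitor [142. 423.] 0.25 [ 611. -237.]
tray_heatsink [129. 203.] 0.83 [626. 248.]
tray_transformer [143. 427.] 0.55 [ 609. -245.]
tray_capacitor [134. 311.] 0.86 [622.  11.]
tray_capacitor [241. 459.] 0.74 [ 395. -310.]
speaker [246. 161.] 0.6 [372. 320.]
side [  36.65339488 -540.29035147  595.3747523 ]
heatsink_a [184. 288.] 0.89 [500. 165.]
heatsink_a [219. 249.] 0.88 [352. 113.]
heatsink_a [212. 292.] 0.87 [442.  67.]
heatsink_a [285. 351.] 0.68 [ 396. -181.]
heatsink_a [274. 410.] 0.58 [ 500. -235.]
transformer_a [191. 249.] 0.89 [409. 205.]
transformer_a [243. 334.] 0.71 [446. -74.]
transformer_a [248. 445.] 0.7 [ 611. -236.]
tray_heatsink [153. 307.] 0.86 [629. 250.]
tray_transformer [285. 355.] 0.61 [ 402. -186.]
tray_transformer [247. 446.] 0.56 [ 616. -234.]
tray_transformer [329. 400.] 0.46 [ 393. -306.]
tray_capacitor [193. 365.] 0.81 [621.  10.]
tray_capacitor [246. 332.] 0.45 [437. -78.]
speaker [176. 216.] 0.47 [377. 318.]
[3.14154305e+00 1.37281117e-05 2.70078047e+00] -18.8
```

View pics/top0.png

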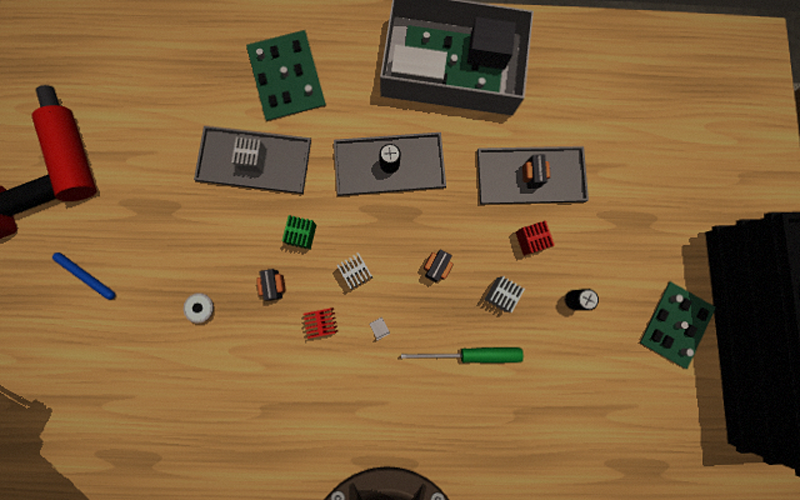

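View pics/side0.png

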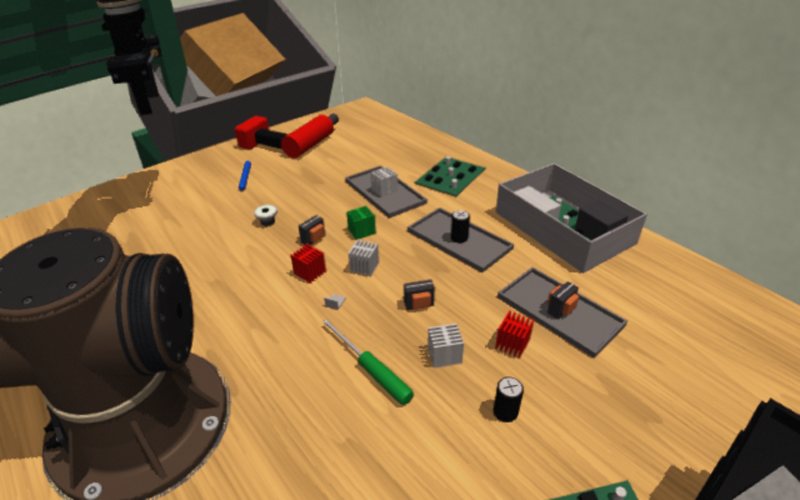

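The bare aluminium blocks, in 640-px top-view pixels (col,row), are at (284,218) and (404,235). The green one at (239,186) and the red ones at (428,191) and (256,258) are look-alikes. The transformers are at (349,212) and (217,228), and the capacitor at about (465,240). From left to right the trays hold a heat sink, a capacitor and a transformer. Next I'll fit poses to the masks from both cameras and confirm in a crop.

```bash
cat > fit.py <<'E'
from h import *
from scipy.optimize import minimize
def box(x,y,z0,z1): return np.array([[a*x/2,b*y/2,z] for a in(-1,1) for b in(-1,1) for z in(z0,z1)],float)
t=np.linspace(0,2*np.pi,24,endpoint=False)
cyl=lambda r,z0,z1: np.array([[r*np.cos(a),r*np.sin(a),z] for a in t for z in(z0,z1)])
M={'heatsink':[box(40,44,0,45)],'transformer':[box(22,48,0,42),box(40,30,7,35)],'capacitor':[cyl(17.5,0,55)],
 'tray_heatsink':[box(188,98,0,12),box(40,44,4,49)],'tray_transformer':[box(188,98,0,12),box(22,48,4,46),box(40,30,11,39)],'tray_capacitor':[box(188,98,0,12),cyl(17.5,4,59)],'speaker':[cyl(24,0,28)]}
S=4
def sil(p,kind,q,roi,z=0):
    r0,r1,c0,c1=roi; im=np.zeros(((r1-r0)*S,(c1-c0)*S),np.uint8); c,s=np.cos(q[2]),np.sin(q[2])
    for B in M[kind]:
        W=B@np.array([[c,s,0],[-s,c,0],[0,0,1]])+[q[0],q[1],z]
        u=((px(p,W)-[c0,r0]+.5)*S-.5)
        cv2.fillConvexPoly(im,np.round(cv2.convexHull(u.astype(np.float32))*16).astype(np.int32),255,shift=4)
    return cv2.resize(im,None,fx=1/S,fy=1/S,interpolation=cv2.INTER_AREA)/255.
def cost(q,views,kind,z):
    e=n=0
    for p,m,roi in views:
        s=sil(p,kind,q,roi,z); mm=m[roi[0]:roi[1],roi[2]:roi[3]]; e+=np.abs(s-mm).sum(); n+=mm.sum()
    return e/n
def fit(pics,kind,name,xy,z=0,yaws=np.radians([-60,-30,0,30,60,90])):
    views=[]
    for p in pics:
        c=px(p,[xy[0],xy[1],z+20])[0][::-1]
        ds=[d for d in eyes.cut_out(name,p) if np.hypot(*(np.array(d['centre'])-c))<14]
        if not ds: print('no mask',name); continue
        m=ds[0]['mask']; rr,cc=np.where(m); 
        views.append((p,m.astype(float),(max(rr.min()-12,0),rr.max()+13,max(cc.min()-12,0),cc.max()+13)))
    best=None
    for y in yaws:
        r=minimize(cost,[*xy,y],args=(views,kind,z),method='Nelder-Mead',options=dict(initial_simplex=np.array([[*xy,y],[xy[0]+8,xy[1],y],[xy[0],xy[1]+8,y],[xy[0],xy[1],y+.25]]),xatol=.05,fatol=1e-4))
        if best is None or r.fun<best.fun: best=r
    q=best.x; print(name,np.round(q[:2],1),'yaw',round(np.degrees(q[2]),1),'err',round(best.fun,3),'per-view',[round(cost(q,[v],kind,z),3) for v in views],flush=True)
    return q
E
python3 - <<'E'
from fit import *
P=[eyes.read_camera(n) for n in('top','side')]
T=np.radians([-20,-5,10])
for k,n,xy in [('heatsink','heatsink_a',(438,64)),('heatsink','heatsink_a',(401,-183)),('transformer','transformer_a',(450,-73)),('transformer','transformer_a',(412,203)),('capacitor','capacitor',(393,-306))]:
    fit(P,k,n,xy,yaws=[0] if k=='capacitor' else np.radians([-60,-30,0,30,60,90]))
for n,xy in [('tray_heatsink',(628,250)),('tray_capacitor',(621,10)),('tray_transformer',(613,-236))]:
    fit(P,n,n,xy,yaws=np.radians([70,90,110]))
fit(P,'speaker','speaker',(374,319),yaws=[0])
save(P[0],'crop0.png',(175,275,200,490),2.7)
E
```

```text
no mask heatsink_a
heatsink_a [437.2  63.8] yaw 121.3 err 0.064 per-view [np.float64(0.064)]
heatsink_a [ 403.9 -183.6] yaw 61.4 err 0.061 per-view [np.float64(0.078), np.float64(0.05)]
transformer_a [449.  -73.1] yaw 61.1 err 0.142 per-view [np.float64(0.104), np.float64(0.175)]
transformer_a [411.4 200.5] yaw 101.8 err 0.078 per-view [np.float64(0.073), np.float64(0.084)]
capacitor [ 397.5 -311.2] yaw 11.2 err 0.091 per-view [np.float64(0.114), np.float64(0.078)]
tray_heatsink [629.9 247.9] yaw 84.1 err 0.031 per-view [np.float64(0.021), np.float64(0.057)]
tray_capacitor [627.8   9.8] yaw 95.8 err 0.029 per-view [np.float64(0.022), np.float64(0.039)]
tray_transformer [ 614.6 -240.2] yaw 92.9 err 0.032 per-view [np.float64(0.023), np.float64(0.042)]
speaker [372.4 320.2] yaw -4.5 err 0.247 per-view [np.float64(0.242), np.float64(0.256)]
```

View pics/crop0.png

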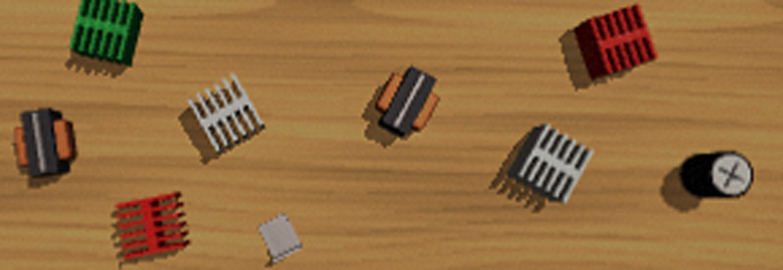

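All masks fit well, with the heat sinks at crop pixels (226,115) and (560,160) both bare aluminium, neither green nor red, and the sizes and reach agree. I start with the heat sink at (437,64).

```bash
cat > plan.py <<'E'
import sys, numpy as np
from cell import env
x,y,z,psi=map(float,sys.argv[1:5]); s=env.state(); p=np.array(s['eef_pos']); c=np.degrees(s['tcp_rot'][2])
d=(psi-c+90)%180-90; e=np.radians(c+d); D=np.array([x,y,z])-p
t=np.array([D[0]*np.cos(e)+D[1]*np.sin(e), D[0]*np.sin(e)-D[1]*np.cos(e), -D[2]])/60
print('now',p.round(1),'yaw',round(c,1),'turn units',round(-d/5,2),'then shift x,y,z units',t.round(2),'len',round(np.linalg.norm(t),2))
E
python3 plan.py 437.2 63.8 110 121.3
```

```text
now [266.6 565.3 214.7] yaw 154.7 turn units 6.69 then shift x,y,z units [-8.62 -1.91  1.74] len 9.0
```

```bash
python3 -m inch '[[[0,0,0.25],0.96,-1],[[0,0,0.25],0.96,-1],[[0,0,0.25],0.96,-1],[[0,0,0.25],0.96,-1],[[0,0,0.25],0.95,-1],[[0,0,0.25],0.95,-1],[[0,0,0.24],0.95,-1],[[-0.6,-0.13,0],0,-1],[[-0.96,-0.21,0],0,-1],[[-0.96,-0.21,0],0,-1]]'; python3 -m inch '[[[-0.96,-0.21,0],0,-1],[[-0.96,-0.21,0],0,-1],[[-0.96,-0.21,0],0,-1],[[-0.96,-0.21,0],0,-1],[[-0.96,-0.21,0],0,-1],[[-0.9,-0.21,0],0,-1],[[-0.4,-0.1,0],0,-1],[[0,0,0],0,-1],[[0,0,0],0,-1],[[0,0,0],0,-1]]'; python3 plan.py 437.2 63.8 12 121.3
```

```text
t: 3.05
eef_pos: [317.2, 417.6, 110.2]
tcp_rot: [3.141, -0.0, 2.118]
ft_force: [1.6, -0.5, -0.4]
opening: 1.002
grip_force: 0.0
t: 4.3
eef_pos: [437.1, 64.7, 110.3]
tcp_rot: [3.142, -0.0, 2.118]
ft_force: [-0.7, -0.3, -1.1]
opening: 0.998
grip_force: 0.0
now [437.1  64.7 110.3] yaw 121.4 turn units 0.02 then shift x,y,z units [-0.01 -0.01  1.64] len 1.64
```

```bash
python3 -m inch '[[[0,0,0.6],0,-1],[[0,0,0.6],0,-1],[[0,0,0.34],0,-1],[[0,0,0.1],0,-1],[[0,0,0],0,-1],[[0,0,0],0,1],[[0,0,0],0,1],[[0,0,0],0,1],[[0,0,0],0,1],[[0,0,0],0,1]]'; python3 plan.py 635.6 302.6 110 84.1
```

```text
t: 5.55
eef_pos: [437.4, 63.8, 11.9]
tcp_rot: [3.141, 0.0, 2.117]
ft_force: [-0.3, -0.1, -0.0]
opening: 0.531
grip_force: 0.0
now [437.4  63.8  11.9] yaw 121.3 turn units 7.44 then shift x,y,z units [ 4.3   2.88 -1.64] len 5.42
```

```bash
python3 -m inch '[[[0,0,0],0,1],[[0,0,0],0,1],[[0,0,0],0,1],[[0,0,0],0,1],[[0,0,-0.2],0,1],[[0,0,-0.5],0,1],[[0,0,-0.5],0.9,1],[[0,0,-0.44],0.9,1],[[0,0,0],0.94,1],[[0,0,0],0.94,1]]'; python3 plan.py 635.6 302.6 110 84.1
```

```text
t: 6.8
eef_pos: [437.4, 63.9, 111.3]
tcp_rot: [3.14, 0.0, 1.793]
ft_force: [-0.1, 0.1, -2.7]
opening: 0.459
grip_force: 30.0
now [437.4  63.9 111.3] yaw 102.7 turn units 3.73 then shift x,y,z units [4.3  2.88 0.02] len 5.17
```

```bash
python3 -m inch '[[[0,0,0],0.95,1],[[0,0,0],0.95,1],[[0,0,0],0.95,1],[[0,0,0],0.88,1],[[0.4,0.27,0],0,1],[[0.75,0.5,0],0,1],[[0.8,0.53,0],0,1],[[0.8,0.53,0],0,1],[[0.75,0.5,0],0,1],[[0.5,0.35,0],0,1]]'; python3 plan.py 635.6 302.6 17 84.1
```

```text
t: 8.05
eef_pos: [622.2, 288.4, 110.8]
tcp_rot: [3.141, -0.0, 1.471]
ft_force: [-0.2, 0.1, -1.6]
opening: 0.463
grip_force: 30.0
now [622.2 288.4 110.8] yaw 84.3 turn units 0.04 then shift x,y,z units [0.26 0.2  1.56] len 1.6
```

```bash
python3 -m inch '[[[0.2,0.12,0],0,1],[[0.1,0.08,0],0,1],[[0,0,0.4],0,1],[[0,0,0.5],0,1],[[0,0,0.35],0,1],[[0,0,0.15],0,1],[[0,0,0.06],0,1],[[0,0,0.03],0,1],[[0,0,0.02],0,1],[[0,0,0],0,1]]'; python3 plan.py 635.6 302.6 16 84.1
```

```text
t: 9.3
eef_pos: [635.3, 303.3, 20.0]
tcp_rot: [3.141, -0.0, 1.47]
ft_force: [-0.3, -1.1, -2.1]
opening: 0.46
grip_force: 30.0
now [635.3 303.3  20. ] yaw 84.2 turn units 0.03 then shift x,y,z units [-0.01  0.01  0.07] len 0.07
```

```bash
python3 -m inch '[[[0,0,0.03],0,1],[[0,0,0.02],0,1],[[0,0,0.02],0,1],[[0,0,0],0,1],[[0,0,0],0,-0.3],[[0,0,0],0,-0.3],[[0,0,0],0,-0.3],[[0,0,0],0,-0.3],[[0,0,0],0,-0.3],[[0,0,-0.2],0,-0.3]]';python3 plan.py 403.9 -183.6 110 61.4
```

```text
t: 10.55
eef_pos: [634.7, 303.0, 27.1]
tcp_rot: [-3.14, 0.001, 1.47]
ft_force: [0.1, -0.1, 0.2]
opening: 0.652
grip_force: 0.0
now [634.7 303.   27.1] yaw 84.2 turn units 4.57 then shift x,y,z units [-8.96  0.5  -1.38] len 9.08
```

```bash
python3 -m inch '[[[0,0,-0.5],0,-0.3],[[0,0,-0.5],0.9,-0.5],[[0,0,-0.38],0.9,-1],[[0,0,0],0.92,-1],[[0,0,0],0.92,-1],[[0,0,0],0.93,-1],[[-0.6,0.03,0],0,-1],[[-0.95,0.05,0],0,-1],[[-0.95,0.05,0],0,-1],[[-0.95,0.06,0],0,-1]]'; python3 -m inch '[[[-0.95,0.06,0],0,-1],[[-0.95,0.06,0],0,-1],[[-0.95,0.06,0],0,-1],[[-0.95,0.06,0],0,-1],[[-0.95,0.06,0],0,-1],[[-0.6,0.02,0],0,-1],[[-0.16,0,0],0,-1],[[0,0,0],0,-1],[[0,0,0],0,-1],[[0,0,0],0,-1]]'; python3 plan.py 403.9 -183.6 12 61.4
python3 - <<'E'
from fit import *
P=[eyes.read_camera('top'),eyes.read_camera('side')]
fit(P,'heatsink','heatsink_a',(635.6,302.6),z=4)
save(P[0],'a1.png',(80,280,140,500),2.2)
E
```

```text
t: 11.8
eef_pos: [545.4, 114.6, 111.2]
tcp_rot: [3.14, -0.001, 1.072]
ft_force: [0.8, -0.5, -0.4]
opening: 1.003
grip_force: 0.0
t: 13.05
eef_pos: [405.1, -182.6, 110.3]
tcp_rot: [3.142, -0.0, 1.073]
ft_force: [-0.5, 0.2, -0.1]
opening: 1.0
grip_force: 0.0
now [ 405.1 -182.6  110.3] yaw 61.5 turn units 0.02 then shift x,y,z units [-0.02 -0.01  1.64] len 1.64
heatsink_a [635.2 302.4] yaw 85.3 err 0.18 per-view [np.float64(0.055), np.float64(0.474)]
```

View pics/a1.png

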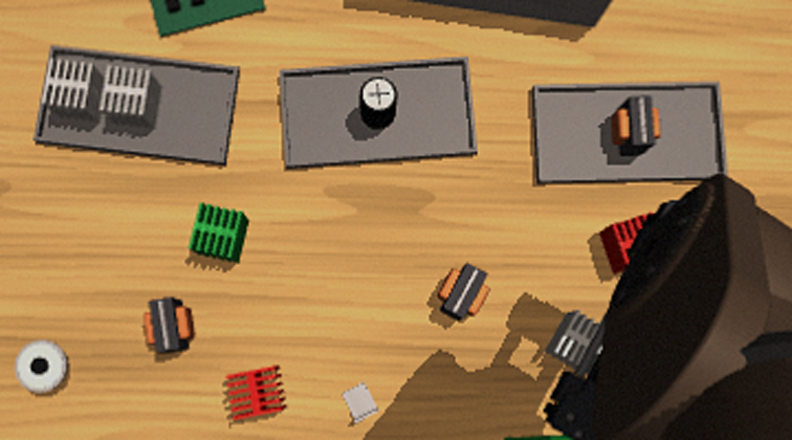

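The first heat sink stands upright in the left bay (crop px 68,83), matching the fit at (635,302). Next is the second one.

```bash
python3 -m inch '[[[0,0,0.6],0,-1],[[0,0,0.6],0,-1],[[0,0,0.34],0,-1],[[0,0,0.1],0,-1],[[0,0,0],0,1],[[0,0,0],0,1],[[0,0,0],0,1],[[0,0,0],0,1],[[0,0,0],0,1],[[0,0,0],0,1]]'; python3 -m inch '[[[0,0,0],0,1],[[0,0,0],0,1],[[0,0,0],0,1],[[0,0,-0.2],0,1],[[0,0,-0.5],0,1],[[0,0,-0.5],-0.9,1],[[0,0,-0.44],-0.9,1],[[0,0,0],-0.9,1],[[0,0,0],-0.9,1],[[0,0,0],-0.93,1]]'; python3 plan.py 624.2 193.2 110 84.1
```

```text
t: 14.5
eef_pos: [404.8, -183.5, 11.9]
tcp_rot: [3.141, -0.0, 1.072]
ft_force: [0.5, 0.1, 2.2]
opening: 0.461
grip_force: 30.0
t: 15.75
eef_pos: [404.3, -183.2, 110.8]
tcp_rot: [-3.141, -0.0, 1.469]
ft_force: [-1.0, 0.2, -1.2]
opening: 0.46
grip_force: 30.0
now [ 404.3 -183.2  110.8] yaw 84.2 turn units 0.02 then shift x,y,z units [6.62 3.   0.01] len 7.27
```

```bash
python3 -m inch '[[[0.4,0.18,0],0,1],[[0.75,0.34,0],0,1],[[0.85,0.385,0],0,1],[[0.85,0.385,0],0,1],[[0.85,0.385,0],0,1],[[0.85,0.385,0],0,1],[[0.85,0.385,0],0,1],[[0.7,0.32,0],0,1],[[0.4,0.18,0],0,1],[[0.12,0.05,0],0,1]]'; python3 plan.py 624.2 193.2 20 84.1
```

```text
t: 17.0
eef_pos: [624.4, 194.1, 110.3]
tcp_rot: [-3.141, 0.0, 1.468]
ft_force: [-0.5, 0.2, -1.6]
opening: 0.461
grip_force: 30.0
now [624.4 194.1 110.3] yaw 84.1 turn units 0.01 then shift x,y,z units [-0.02 -0.    1.51] len 1.51
```

```bash
python3 -m inch '[[[0,0,0.3],0,1],[[0,0,0.5],0,1],[[0,0,0.4],0,1],[[0,0,0.2],0,1],[[0,0,0.08],0,1],[[0,0,0.03],0,1],[[0,0,0.02],0,1],[[0,0,0.02],0,1],[[0,0,0.02],0,1],[[0,0,0],0,1]]';  python3 plan.py 624.2 193.2 16 84.1
```

```text
t: 18.25
eef_pos: [624.6, 193.0, 16.1]
tcp_rot: [3.142, -0.0, 1.467]
ft_force: [-0.3, -0.0, -1.6]
opening: 0.462
grip_force: 30.0
now [624.6 193.   16.1] yaw 84.0 turn units -0.01 then shift x,y,z units [ 0.   -0.01  0.  ] len 0.01
```

```bash
python3 -m inch '[[[0,0,0],0,1],[[0,0,0],0,-0.3],[[0,0,0],0,-0.3],[[0,0,0],0,-0.3],[[0,0,0],0,-0.3],[[0,0,0],0,-0.3],[[0,0,-0.2],0,-0.3],[[0,0,-0.5],0,-0.3],[[0,0,-0.5],0,-0.3],[[0,0,-0.37],0,-1]]'; python3 plan.py 449 -73.1 110 61.1
```

```text
t: 19.5
eef_pos: [624.9, 193.0, 112.5]
tcp_rot: [3.14, -0.001, 1.467]
ft_force: [0.0, -0.2, -1.0]
opening: 0.708
grip_force: 0.0
now [624.9 193.  112.5] yaw 84.0 turn units 4.59 then shift x,y,z units [-5.3  -0.42  0.04] len 5.32
```

```bash
python3 -m inch '[[[0,0,0],0.92,-1],[[0,0,0],0.92,-1],[[0,0,0],0.92,-1],[[0,0,0],0.92,-1],[[0,0,0],0.91,-1],[[-0.6,-0.05,0],0,-1],[[-0.95,-0.08,0],0,-1],[[-0.95,-0.08,0],0,-1],[[-0.95,-0.08,0],0,-1],[[-0.95,-0.08,0],0,-1]]'; python3 -m inch '[[[-0.7,-0.04,0],0,-1],[[-0.2,-0.01,0],0,-1],[[0,0,0.3],0,-1],[[0,0,0.6],0,-1],[[0,0,0.5],0,-1],[[0,0,0.2],0,-1],[[0,0,0.04],0,-1],[[0,0,0],0,1],[[0,0,0],0,1],[[0,0,0],0,1]]'; python3 plan.py 449 -73.1 12 61.1
```

```text
t: 20.75
eef_pos: [476.7, -28.7, 111.1]
tcp_rot: [3.14, -0.0, 1.067]
ft_force: [0.3, -0.9, 0.4]
opening: 0.997
grip_force: 0.0
t: 22.0
eef_pos: [449.1, -73.3, 12.4]
tcp_rot: [3.141, -0.0, 1.066]
ft_force: [-0.6, 0.1, -0.5]
opening: 0.74
grip_force: 0.0
now [449.1 -73.3  12.4] yaw 61.1 turn units -0.0 then shift x,y,z units [ 0.   -0.    0.01] len 0.01
```

```bash
python3 -m inch '[[[0,0,0],0,1],[[0,0,0],0,1],[[0,0,0],0,1],[[0,0,0],0,1],[[0,0,0],0,1],[[0,0,0],0,1],[[0,0,-0.2],0,1],[[0,0,-0.5],0,1],[[0,0,-0.5],0,1],[[0,0,-0.43],0,1]]'; python3 plan.py 611.8 -185.3 110 92.9
```

```text
t: 23.25
eef_pos: [448.2, -72.9, 111.0]
tcp_rot: [-3.141, -0.0, 1.066]
ft_force: [0.2, -0.5, -2.6]
opening: 0.503
grip_force: 30.0
now [448.2 -72.9 111. ] yaw 61.1 turn units -6.36 then shift x,y,z units [-2.01  2.63  0.02] len 3.31
```

```bash
python3 -m inch '[[[0,0,0],-0.8,1],[[0,0,0],-0.95,1],[[0,0,0],-0.95,1],[[0,0,0],-0.95,1],[[0,0,0],-0.95,1],[[0,0,0],-0.95,1],[[0,0,0],-0.81,1],[[-0.25,0.33,0],0,1],[[-0.4,0.53,0],0,1],[[-0.46,0.6,0],0,1]]'; python3 -m inch '[[[-0.46,0.6,0],0,1],[[-0.3,0.4,0],0,1],[[-0.14,0.17,0],0,1],[[0,0,0],0,1],[[0,0,0.3],0,1],[[0,0,0.5],0,1],[[0,0,0.4],0,1],[[0,0,0.2],0,1],[[0,0,0.08],0,1],[[0,0,0],0,1]]'; python3 plan.py 611.8 -185.3 16.3 92.9
```

```text
t: 24.5
eef_pos: [539.9, -135.5, 110.1]
tcp_rot: [-3.14, -0.001, 1.622]
ft_force: [0.0, 0.6, -3.3]
opening: 0.501
grip_force: 30.0
t: 25.75
eef_pos: [612.5, -185.6, 21.0]
tcp_rot: [3.141, -0.0, 1.621]
ft_force: [0.1, 0.3, -2.7]
opening: 0.503
grip_force: 30.0
now [ 612.5 -185.6   21. ] yaw 92.9 turn units -0.0 then shift x,y,z units [ 0.01 -0.01  0.08] len 0.08
```

```bash
python3 -m inch '[[[0,0,0.03],0,1],[[0,0,0.03],0,1],[[0,0,0.015],0,1],[[0,0,0.005],0,1],[[0,0,0],0,1],[[0,0,0],0,-0.3],[[0,0,0],0,-0.3],[[0,0,0],0,-0.3],[[0,0,0],0,-0.3],[[0,0,0],0,-0.3]]'; python3 plan.py 411.4 200.5 110 101.8
```

```text
t: 27.0
eef_pos: [612.5, -185.7, 16.1]
tcp_rot: [3.141, -0.0, 1.621]
ft_force: [0.6, -0.2, -0.1]
opening: 0.649
grip_force: 0.0
now [ 612.5 -185.7   16.1] yaw 92.9 turn units -1.78 then shift x,y,z units [ 6.99 -1.97 -1.57] len 7.42
```

```bash
python3 -m inch '[[[0,0,-0.2],0,-0.3],[[0,0,-0.5],0,-0.3],[[0,0,-0.5],-0.89,-0.6],[[0,0,-0.37],-0.89,-1],[[0.6,-0.17,0],0,-1],[[0.93,-0.26,0],0,-1],[[0.93,-0.26,0],0,-1],[[0.93,-0.26,0],0,-1],[[0.93,-0.26,0],0,-1],[[0.93,-0.26,0],0,-1]]'; python3 -m inch '[[[0.93,-0.26,0],0,-1],[[0.6,-0.18,0],0,-1],[[0.21,-0.06,0],0,-1],[[0,0,0.3],0,-1],[[0,0,0.6],0,-1],[[0,0,0.5],0,-1],[[0,0,0.2],0,-1],[[0,0,0.04],0,-1],[[0,0,0],0,1],[[0,0,0],0,1]]'; python3 plan.py 411.4 200.5 12 101.8
```

```text
t: 28.25
eef_pos: [461.1, 106.0, 111.1]
tcp_rot: [3.14, 0.0, 1.776]
ft_force: [0.8, 0.7, -0.4]
opening: 0.997
grip_force: 0.0
t: 29.5
eef_pos: [411.5, 200.8, 12.7]
tcp_rot: [3.14, -0.0, 1.777]
ft_force: [-0.3, 0.3, 0.4]
opening: 0.845
grip_force: 0.0
now [411.5 200.8  12.7] yaw 101.8 turn units -0.0 then shift x,y,z units [-0.   -0.    0.01] len 0.01
```

```bash
python3 -m inch '[[[0,0,0],0,1],[[0,0,0],0,1],[[0,0,0],0,1],[[0,0,0],0,1],[[0,0,0],0,1],[[0,0,0],0,1],[[0,0,-0.2],0,1],[[0,0,-0.5],0,1],[[0,0,-0.5],0.89,1],[[0,0,-0.43],0.89,1]]'; python3 plan.py 617.4 -295.1 110 92.9
```

```text
t: 30.75
eef_pos: [410.6, 200.5, 111.1]
tcp_rot: [-3.141, 0.0, 1.619]
ft_force: [0.4, -0.2, -3.1]
opening: 0.502
grip_force: 30.0
now [410.6 200.5 111.1] yaw 92.8 turn units -0.03 then shift x,y,z units [-8.42  3.02  0.02] len 8.95
```

```bash
python3 -m inch '[[[-0.4,0.14,0],0,1],[[-0.75,0.27,0],0,1],[[-0.9,0.32,0],0,1],[[-0.9,0.32,0],0,1],[[-0.9,0.32,0],0,1],[[-0.9,0.32,0],0,1],[[-0.9,0.32,0],0,1],[[-0.9,0.32,0],0,1],[[-0.9,0.32,0],0,1],[[-0.6,0.22,0],0,1]]'; python3 -m inch '[[[-0.3,0.12,0],0,1],[[-0.07,0.03,0],0,1],[[0,0,0],0,1],[[0,0,0.3],0,1],[[0,0,0.5],0,1],[[0,0,0.4],0,1],[[0,0,0.2],0,1],[[0,0,0.08],0,1],[[0,0,0],0,1],[[0,0,0],0,1]]'; python3 plan.py 617.4 -295.1 16.3 92.9
```

```text
t: 32.0
eef_pos: [607.4, -275.2, 109.7]
tcp_rot: [-3.141, -0.001, 1.62]
ft_force: [0.2, 0.2, -3.6]
opening: 0.504
grip_force: 30.0
t: 33.25
eef_pos: [617.9, -294.9, 21.6]
tcp_rot: [3.141, 0.001, 1.621]
ft_force: [-0.1, -0.5, -3.3]
opening: 0.506
grip_force: 30.0
now [ 617.9 -294.9   21.6] yaw 92.9 turn units -0.0 then shift x,y,z units [-0.   -0.01  0.09] len 0.09
```

```bash
python3 -m inch '[[[0,0,0.03],0,1],[[0,0,0.03],0,1],[[0,0,0.02],0,1],[[0,0,0.01],0,1],[[0,0,0],0,1],[[0,0,0],0,-0.3],[[0,0,0],0,-0.3],[[0,0,0],0,-0.3],[[0,0,0],0,-0.3],[[0,0,0],0,-0.3]]'; python3 plan.py 397 -310.5 115 92.9
```

```text
t: 34.5
eef_pos: [617.6, -294.8, 15.4]
tcp_rot: [3.142, -0.0, 1.621]
ft_force: [0.2, 0.3, -0.5]
opening: 0.65
grip_force: 0.0
now [ 617.6 -294.8   15.4] yaw 92.9 turn units -0.0 then shift x,y,z units [-0.08 -3.68 -1.66] len 4.04
```

```bash
python3 -m inch '[[[0,0,-0.2],0,-0.3],[[0,0,-0.6],0,-0.3],[[0,0,-0.86],0,-0.6],[[0,-0.6,0],0,-1],[[-0.02,-0.93,0],0,-1],[[-0.03,-0.93,0],0,-1],[[-0.03,-0.8,0],0,-1],[[0,-0.42,0],0,-1],[[0,0,0],0,-1],[[0,0,0],0,-1]]'; python3 plan.py 397 -310.5 18 92.9
python3 - <<'E'
from fit import *
P=[eyes.read_camera('top'),eyes.read_camera('side')]
fit([P[1]],'capacitor','capacitor',(397,-310),yaws=[0])
top=P[0]['pixels'][75:285,130:480]; side=P[1]['pixels'][110:380,180:530]
cv2.imwrite('pics/b1.png',cv2.resize(np.vstack([top,side])[...,::-1],None,fx=1.25,fy=1.25))
E
```

```text
t: 35.75
eef_pos: [398.2, -311.1, 115.6]
tcp_rot: [3.14, 0.001, 1.621]
ft_force: [0.3, -0.1, 0.8]
opening: 1.001
grip_force: 0.0
now [ 398.2 -311.1  115.6] yaw 92.9 turn units -0.0 then shift x,y,z units [ 0.01 -0.02  1.63] len 1.63
capacitor [ 397.3 -309.7] yaw -3.5 err 0.148 per-view [np.float64(0.148)]
```

View pics/b1.png

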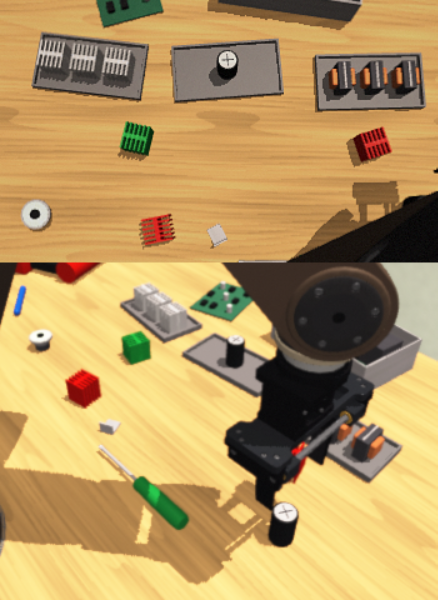

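Both heat sinks and both transformers stand upright beside their samples (upper half: left tray at 85,62, right tray at 370,77). The capacitor is under the open gripper (283,522).

```bash
python3 -m inch '[[[0,0,0.3],0,-1],[[0,0,0.6],0,-1],[[0,0,0.5],0,-1],[[0,0,0.2],0,-1],[[0,0,0.03],0,-1],[[0,0,0],0,1],[[0,0,0],0,1],[[0,0,0],0,1],[[0,0,0],0,1],[[0,0,0],0,1]]'; python3 -m inch '[[[0,0,0],0,1],[[0,0,0],0,1],[[0,0,0],0,1],[[0,0,0],0,1],[[0,0,0],0,1],[[0,0,0],0,1],[[0,0,-0.2],0,1],[[0,0,-0.5],0,1],[[0,0,-0.5],0,1],[[0,0,-0.5],0,1]]'; python3 plan.py 633.2 -43.7 120 92.9
```

```text
t: 37.15
eef_pos: [397.3, -310.7, 17.3]
tcp_rot: [3.141, 0.0, 1.621]
ft_force: [-0.3, -0.6, 0.5]
opening: 0.531
grip_force: 0.0
t: 38.4
eef_pos: [397.1, -310.5, 120.8]
tcp_rot: [3.142, -0.0, 1.621]
ft_force: [0.4, -0.3, -0.0]
opening: 0.359
grip_force: 30.0
now [ 397.1 -310.5  120.8] yaw 92.9 turn units -0.0 then shift x,y,z units [4.24 4.16 0.01] len 5.94
```

```bash
python3 -m inch '[[[0.3,0.3,0],0,1],[[0.55,0.54,0],0,1],[[0.65,0.63,0],0,1],[[0.65,0.63,0],0,1],[[0.65,0.63,0],0,1],[[0.6,0.6,0],0,1],[[0.5,0.5,0],0,1],[[0.24,0.23,0],0,1],[[0.1,0.1,0],0,1],[[0,0,0],0,1]]'; python3 -m inch '[[[0,0,0],0,1],[[0,0,0.3],0,1],[[0,0,0.5],0,1],[[0,0,0.4],0,1],[[0,0,0.2],0,1],[[0,0,0.1],0,1],[[0,0,0.06],0,1],[[0,0,0],0,1],[[0,0,0],0,1],[[0,0,0],0,1]]'; python3 plan.py 633.2 -43.7 21.4 92.9
```

```text
t: 39.65
eef_pos: [633.3, -44.5, 119.3]
tcp_rot: [-3.141, -0.0, 1.621]
ft_force: [0.4, -0.7, -2.5]
opening: 0.362
grip_force: 30.0
t: 40.9
eef_pos: [633.9, -44.0, 26.0]
tcp_rot: [3.141, 0.0, 1.621]
ft_force: [0.6, 0.8, -1.1]
opening: 0.362
grip_force: 30.0
now [633.9 -44.   26. ] yaw 92.9 turn units -0.0 then shift x,y,z units [ 0.01 -0.01  0.08] len 0.08
```

```bash
python3 -m inch '[[[0,0,0.03],0,1],[[0,0,0.03],0,1],[[0,0,0.01],0,1],[[0,0,0.01],0,1],[[0,0,0],0,1],[[0,0,0],0,-0.1],[[0,0,0],0,-0.1],[[0,0,0],0,-0.1],[[0,0,0],0,-0.1],[[0,0,0],0,-0.1]]'; python3 -m inch '[[[0,0,-0.2],0,-0.1],[[0,0,-0.6],0,-0.1],[[0,0,-0.9],0,-0.1],[[0,0,-0.9],0,-0.1],[[0.5,-0.5,0],0,-1],[[0.7,-0.7,0],0,-1],[[0.7,-0.7,0],0,-1],[[0.7,-0.7,0],0,-1],[[0.7,-0.7,0],0,-1],[[0,0,0],0,-1]]'
python3 - <<'E'
from fit import *
P=[eyes.read_camera('top'),eyes.read_camera('side')]
for k,n,xy in [('capacitor','capacitor',(633,-44)),('speaker','speaker',(372,320))]: fit(P,k,n,xy,z=4 if k[0]=='c' else 0,yaws=[0])
cv2.imwrite('pics/c1.png',cv2.resize(np.vstack([P[0]['pixels'][75:285,130:480],P[1]['pixels'][110:380,180:530]])[...,::-1],None,fx=1.25,fy=1.25))
print(env.state()['eef_pos'])
E
```

```text
t: 42.15
eef_pos: [633.7, -44.0, 20.8]
tcp_rot: [3.142, -0.0, 1.621]
ft_force: [0.3, 0.4, 0.6]
opening: 0.554
grip_force: 0.0
t: 43.4
eef_pos: [423.5, 145.5, 177.9]
tcp_rot: [3.141, -0.0, 1.625]
ft_force: [0.8, -0.4, -0.1]
opening: 0.997
grip_force: 0.0
capacitor [631.6 -43.9] yaw 16.2 err 0.158 per-view [np.float64(0.141), np.float64(0.173)]
no mask speaker
speaker [372.8 321.5] yaw -0.3 err 0.223 per-view [np.float64(0.223)]
[426.77311826 143.08771186 176.86325815]
```

View pics/c1.png

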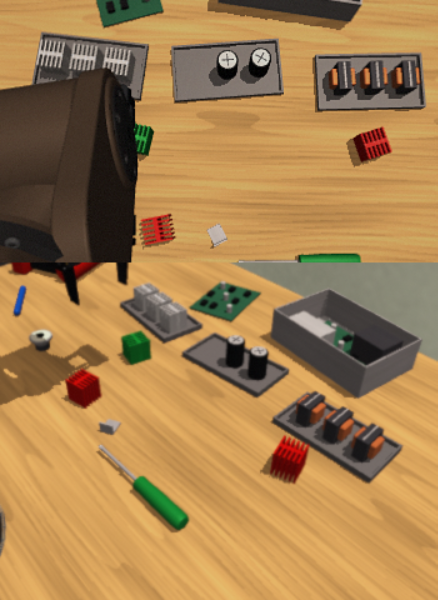

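All five parts stand upright beside their samples: heat sinks at (162,308), capacitors at (247,360) and transformers at (340,425) in the side half. The speaker is unmoved at (40,340) and the gripper is clear, so I'm handing in.

```bash
python3 -m inch '[[[0,0,0],0,-1],[[0,0,0],0,-1],[[0,0,0],0,-1],[[0,0,0],0,-1],[[0,0,0],0,-1],[[0,0,0],0,-1],[[0,0,0],0,-1],[[0,0,0],0,-1],[[0,0,0],0,-1],[[0,0,0],0,-1]]'; python3 -c "
from cell import env
print(env.job_done())"
```

```text
t: 44.95
eef_pos: [426.0, 143.8, 176.8]
tcp_rot: [3.142, -0.0, 1.621]
ft_force: [-0.3, -0.2, 0.0]
opening: 0.998
grip_force: 0.0
the job is handed in; nothing more can be done
None
```

The job is handed in at about 45 s: both heat sinks, both transformers and the capacitor stand upright beside their samples in the matching trays, and the speaker was left where it lay.

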